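Close the socket tester and show its pins to the inspection camera

TASK

One of the three plugs standing in the orange socket box is a socket tester, the one with a straight round barrel and a flat round lid on its back end; the lid is not fully on. While the tester stands in its socket, press that lid fully home, then take the tester by its barrel, draw it up out of the socket and hold it in the air for the inspection camera, pins pointing straight at the lens, the pin end 150 mm in front of the lens on its line of sight, lid still home. Finish while still holding it there, quite still, and leave the other plugs, the camera and the tools as they are.

Things in the scene. Friction and masses are not known exactly. Their poses are not given: they have to be found in the camera images.
- socket_box: fixed orange sheet-metal box, 140 x 372 mm, 90 mm high, three round sockets in its top, 110 mm apart in a row along its y axis (the middle one at the box's centre), each 46 mm wide and 30 mm deep with a thin grey square frame; origin at the centre of its underside, z up; which plug stands in which socket varies
- tester_center (a point): centre of the socket tester's grey barrel, the place to grip: a cylinder 42 mm in diameter, 52 mm long. z runs along the axis from pins to lid (up at the start); the turn about z does not matter. It starts 34 mm above the box top, and is 26 mm below the barrel's upper edge. Tester 0.2 to 0.3 kg
- tester_pins (a point): centre of the tester's pin end (open rim of the yellow shroud round the pins), 62 mm from tester_center along the axis; same axes. The shroud, 43 mm wide and 28 mm long, sits loosely in the socket, not latched, and pulls straight out; between it and the barrel a yellow flange 58 mm wide, 8 mm thick rests on the box top
- tester_lid (a joint): how far the tester's lid is pressed on, in m: 0 stands 10 mm proud of home with a dark neck showing, 0.010 is fully home against the barrel; it starts near 0, slides along the axis with about 6 N of friction, and stays where it is left
- lid_top (a point): centre of the flat top of the lid, a grey disc 42 mm in diameter and 12 mm thick; at home its top is 38 mm above tester_center (72 mm above the box top), up to 10 mm higher when proud
- camera_lens (a point): centre of the front glass of the inspection camera, a black box 44 x 44 x 62 mm with a lens barrel 32 mm wide and a white ring light, clamped to a post on a fixed stand beyond the socket box. z is the line of sight, out of the lens: always 55 degrees above level, back towards the robot; heading, place and height vary
- view_point (a point): the point in the air 150 mm in front of the lens on its line of sight, where the pin end must be; same axes as camera_lens. The tester must stand with its own z along this z, so that its pins point at the lens
- plug_a: an ordinary unwired plug, a bystander: same yellow shroud and flange as the tester, but a grey body that tapers to a narrow black cable gland, in all 66 mm tall above the box; origin at the centre of its shroud's lower rim, z up along its axis
- plug_b: an ordinary unwired plug, a bystander: same yellow shroud and flange as the tester, but a grey body that tapers to a narrow black cable gland, in all 66 mm tall above the box; origin at the centre of its shroud's lower rim, z up along its axis
- tape_measure: bystander: tape measure, 78 x 42 x 70 mm, on the table to the robot's right; origin under its centre
- screwdriver: bystander: red-handled screwdriver lying on the table to the robot's left; origin under its middle
Things that resemble listed ones, but are neither listed nor needed, are in the scene too. Leave any pink or purple look-alike of the part that bears tester_center alone.

How it is judged:
By the outcome, as a careful person would: the job done as asked, in the order asked, and still so for the second after the job is handed in, while the arm keeps its last pose, push and grip.
It also fails if it takes over 43 s, if anything falls off the work surface, if the arm or the gripper's body presses on something with over 40 N, if the wrist force passes 120 N, or if a joint passes its speed limit or range.

ROBOT

A 6-joint arm with a two-finger parallel gripper is mounted at the origin on the work surface. World frame = base frame: x ahead of the robot, y to its left, z up, the work surface at z = 0. Lengths are in mm, angles in rad, forces in N, time in s.
With the tool pointing down it reaches from about 250 to 725 mm from the base axis. Payload 9.7 kg.
Tool frame: the origin (TCP) lies at the very end of the fingers, on their centre line; the grasp point (between the pads) lies 19 mm behind it (r.pinch_z is the distance from the TCP to the grasp point, in mm); z points along the fingers, x is the direction in which the jaws open and shut, and the axes are right-handed (so a half turn about z gives the same grasp; the last joint's range is limited). The gripper opens to 85 mm and grips with 20 to 120 N. Pads are 22 mm wide; open, the fingers measure 114 mm over their backs; the gripper's body (76 mm by 85 mm) begins 54 mm behind the grasp point. The pads swing forward as they close: fully open they stand 13 mm farther back than shut.
Start: joints at [-1.146, 0.087, 0.176, 1.66, 0, 1.571], TCP at [226.673, -501.115, 231.284] pointing down, gripper open.
Joint ranges: [-3.13, 3.13], [-0.85, 1.81], [-1.15, 1.24], [-2.2, 2.28], [-1.44, 1.52], [-3.14, 3.14]. Speed limits (rad/s): [2.22, 2.22, 2.57, 3.14, 3.14, 3.14].

INTERFACE

Orientations are given as [roll, pitch, yaw] about the fixed x, y, z axes, in that order (R = Rz(yaw) Ry(pitch) Rx(roll)).
In Python, from cell import status, camera, camera_model, hand_in, recognise, silhouettes, spot_point, r gives the robot as it stands.
- The arm moves only by the shell command python3 -m handwheel 'ROWS'. ROWS is JSON, a list that holds one entry, the list of rows, each a list of 5 numbers: the shift along the world's x, y, z in mm, then the turn about the world's z in degrees, then the closure, from -1 (fully open) to 1 (shut). In form: [[[tx, ty, tz, twist, hand], ...]]. A call has 1 to 5 rows; each row shifts and turns the pose as measured when the row begins; what a row does not reach is not made up. A row lasts 1/8 s, in which the tool goes at most 62.5 mm and 10.7 degrees, less where a joint would pass 70% of its speed; a pose out of reach is approached as far as the arm can. A call is refused whole if a number of a shift passes 62.5 or a number of a turn 10.7, either way. A call with a gripper value outside its range is refused whole. The fingers move at their own pace and stop on an object; the grip force is fixed at half the most. Time passes only in rows, so rows that do not move let the fingers close. It gives the time, the measured TCP pose, the force and the opening at its end, in the units of the state.
- status.state(): the state, without advancing time (a new reading comes with each control period).
- camera(name): name is "side" or "top"; returns the picture (420x560x3 uint8, blue, green, red); there is no depth.
- camera_model(name): a dict with "K" (3x3 intrinsics, pixels), "rvec" (rotation vector, rad) and "tvec" (3), from world to camera coordinates, as OpenCV has them. Camera axes: x right, y down, z forward; pixel columns grow to the right and rows downward; lengths in mm; the calibration is good to about 2 mm. A picture is of the moment at which its call begins. camera_model takes no time and is no camera call.
- hand_in(): hands the job in, once; it reports no verdict.
Trained networks look in the newest picture that a camera, given by its name, has taken for a name from the list of things; names that differ only in an ending like _2 or _b are one class to them, and where a whole thing is asked for, a point or a joint stands for the part that bears it (a point fixed in the world has none). Each returns a list of dicts, best first, with "p" (0 to 1); they miss things now and then, are a little off and sometimes report something else, mostly with a low value. They report only what shows in the picture. A call takes as long as a camera call. They do not tell look-alikes from the thing itself.
- recognise(camera, thing): "xyz" ([x, y, z] in mm, in world coordinates, good to about 4 mm: the middle of the surface that is visible of it).
- silhouettes(camera, thing): "pixels" (420x560 bool, what is visible of it).
- spot_point(camera, thing): "xyz" ([x, y, z] in mm, in world coordinates, good to about 4 mm: a listed point, or the origin of a listed thing).
The state is a dict: "time": time; "joint_pos": joint angles; "dq": joint speeds; "joint_torque": joint torques, N m; "tool_pos": TCP position; "ee_rot": TCP orientation; "wrist_force": force on the tool from outside, world axes, zero at the start; "wrist_torque": the same for the moment, N m; "grip_width": finger opening in mm.
Only numpy, scipy, OpenCV 4.12 (cv2) and the standard library are available. Lean on these libraries where they do the work, as an engineer would, in place of code of your own. Each camera call takes 0.05 s, during which the arm holds its last target. There are 200 camera calls.

## Working session

There is one attempt and no reset: what is moved stays moved. The work goes in short steps, Python scripts to look and compute and a shell command to move; the robot and the scene stay as the last step left them, time stands still between calls to the robot, and variables do not carry over. Pictures are saved under pics/ and viewed, about 8 in all and at most 12, crops included, and the job is handed in when it is done.

```bash
ls -a; mkdir -p pics; python3 - <<'E'
from cell import *
import cv2,numpy as np
print(status.state()); print(r.pinch_z,[a for a in dir(r) if a[0]!='_'])
for n in("side","top"):
    cv2.imwrite(f"pics/{n}0.png",camera(n))
    m=camera_model(n);R=cv2.Rodrigues(np.array(m["rvec"]))[0];print(n,(-R.T@np.array(m["tvec"]).ravel()).round())
    for t in("tester_center","lid_top","camera_lens","view_point","socket_box","plug_a","tape_measure","screwdriver"):
        print(n,t,[(np.round(d["xyz"]),round(d["p"],2)) for d in spot_point(n,t)])
E
python3 -m handwheel --help | head -30
```

```text
.
..
pics
{'time': 0.0, 'joint_pos': array([-1.14597497e+00,  8.74594590e-02,  1.75123907e-01,  1.65979161e+00,
       -1.55542057e-05,  1.57078854e+00]), 'dq': array([ 0.00142664,  0.00035112,  0.00260714,  0.00085205, -0.00058417,
       -0.00127344]), 'joint_torque': array([-1.87143734e-03, -5.20384848e+01,  4.64806151e+01,  1.62045378e-02,
        4.09533357e-05, -3.55053523e-06]), 'tool_pos': array([ 226.58836879, -500.90472364,  230.57815695]), 'ee_rot': array([ 3.14157711e+00,  1.33083389e-03, -1.14596718e+00]), 'wrist_force': array([0.18843086, 0.88733702, 0.47735857]), 'wrist_torque': array([0.00089163, 0.02963559, 0.06158668]), 'grip_width': 85.19105914503483}
18.700000000000003 ['MotionError', 'pinch_z']
side [423. 965. 712.]
side tester_center [(array([371., 324.,  62.]), 0.9), (array([467., 153., 126.]), 0.76), (array([312., 178.,  64.]), 0.7)]
side lid_top [(array([370., 323., 111.]), 0.82), (array([468., 156., 169.]), 0.73), (array([308., 182., 110.]), 0.53)]
side camera_lens [(array([770.,  55., 154.]), 0.72)]
side view_point []
side socket_box [(array([498.,  48.,   
[... 261 characters left out ...]
64.]), 0.36)]
top [ 389.    3. 1423.]
top tester_center [(array([312., 184.,  60.]), 0.87), (array([369., 322.,  62.]), 0.68), (array([467., 156., 126.]), 0.67)]
top lid_top [(array([308., 182., 108.]), 0.72), (array([465., 157., 172.]), 0.56), (array([371., 323., 107.]), 0.45), (array([ 416., -448.,   -1.]), 0.43)]
top camera_lens [(array([770.,  52., 152.]), 0.72)]
top view_point [(array([687.,  53., 279.]), 0.71)]
top socket_box [(array([502.,  47.,   3.]), 0.6)]
top plug_a [(array([499.,  51.,  62.]), 0.77), (array([526., -57.,  64.]), 0.59)]
top tape_measure [(array([ 416., -450.,   -0.]), 0.85)]
top screwdriver [(array([379., 484.,   0.]), 0.77)]invalid input: not JSON, or not a number
```

View pics/side0.png

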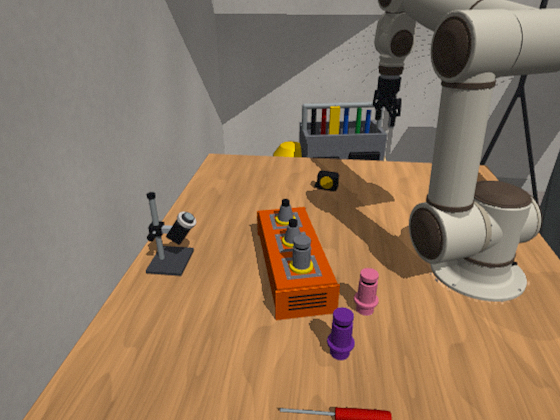

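View pics/top0.png

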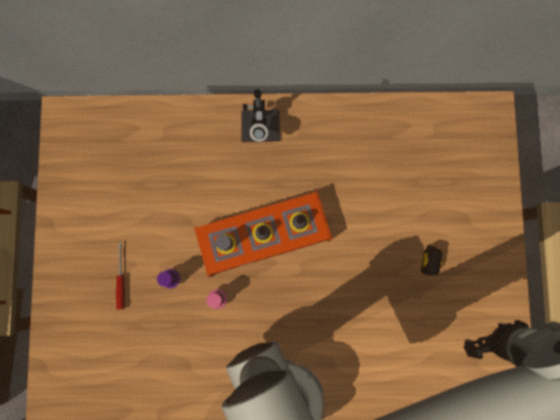

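Tester candidates, side view: (301,252) grey barrel in the socket box, pink look-alike (367,290), purple look-alike (341,333), both standing on the table. The grey one at ~(467,155) fits: it is in the orange box, with a straight barrel and a flat lid. The enlarged crop should confirm it and show the inspection camera.

```bash
python3 - <<'E'
from cell import *
import cv2,numpy as np
s=camera("side");t=camera("top")
c=lambda im,x,y,w,h:cv2.resize(im[y:y+h,x:x+w],(400,300),interpolation=cv2.INTER_CUBIC)
cv2.imwrite("pics/crop1.png",np.vstack([np.hstack([c(s,260,190,80,90)[:,:],c(s,135,185,80,60*3//2)]),np.hstack([c(t,195,200,60,60),c(t,230,85,60,60)])]))
for n in("side","top"):
    for k in("camera_lens","view_point","tester_center","lid_top"):
        print(n,k,[(np.round(d["xyz"],1),round(d["p"],2)) for d in spot_point(n,k)])
E
```

```text
side camera_lens [(array([771.3,  54.9, 157.5]), 0.72)]
side view_point [(array([ 406.4, -448.4,    0.5]), 0.26)]
side tester_center [(array([310.8, 178.6,  61.6]), 0.94), (array([467.4, 153. , 127.3]), 0.93), (array([369.1, 322.7,  61.2]), 0.68)]
side lid_top [(array([306.9, 184.6, 106.9]), 0.82), (array([370.7, 323.1, 110.5]), 0.64), (array([467.1, 156.9, 169.7]), 0.51)]
top camera_lens [(array([773.1,  52.8, 153.9]), 0.89)]
top view_point [(array([684.6,  56.7, 276.8]), 0.56)]
top tester_center [(array([309. , 185.9,  60.6]), 0.87), (array([371.8, 322.7,  62.6]), 0.61), (array([466.9, 151.7, 125.8]), 0.54)]
top lid_top [(array([308.1, 181.4, 107.6]), 0.66), (array([465.4, 156.1, 172.5]), 0.64), (array([374. , 326.2, 112. ]), 0.63)]
```

```bash
python3 -m handwheel '[[[40,60,8,0,1],[20,60,4,0,1],[20,60,0,0,1],[20,60,0,0,1],[20,60,0,0,1]]]'; python3 -c "
from cell import *;print(status.state()['joint_pos'],status.state()['ee_rot'])"
```

```text
time: 2.02
tool_pos: [339.5, -210.8, 240.9]
ee_rot: [-3.141, 0.001, -1.154]
wrist_force: [0.5, 0.2, 0.4]
grip_width: -0.1
[-5.56341833e-01 -2.64599861e-01 -1.31359643e-01  1.70392710e+00
  1.07360524e-03  2.16804139e+00] [-3.14064335e+00  5.13261156e-04 -1.15358659e+00]
```

View pics/crop1.png

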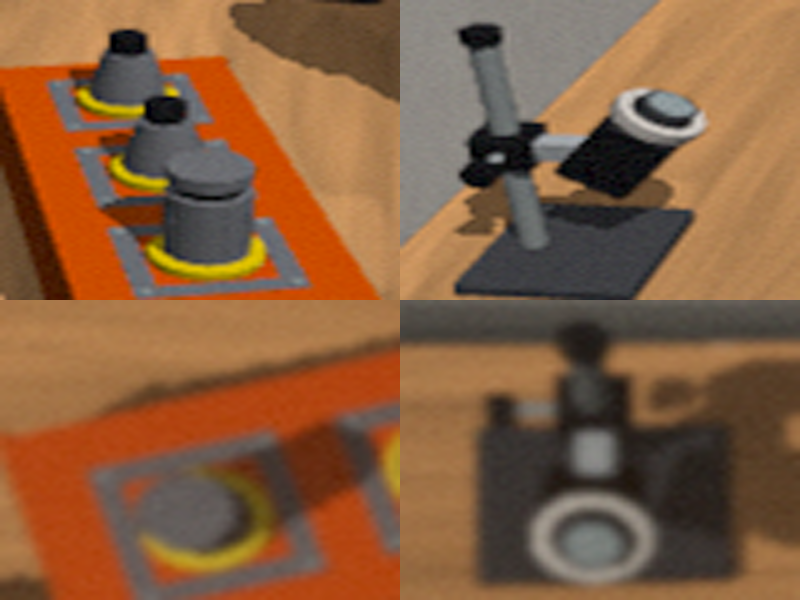

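Confirmed: the grey plug in the near socket (side crop ~(210,200)) has a straight barrel and a flat lid, with the dark neck showing. The other two taper to a black gland, and the camera looks almost straight towards −x.

```bash
python3 -m handwheel '[[[20,60,0,0,1],[20,60,0,0,1],[20,60,0,0,1],[20,60,0,0,1],[20,60,0,0,1]]]'; python3 -m handwheel '[[[22,55,0,0,1],[5,11,-10,0,1],[0,0,0,0,1]]]';python3 - <<'E'
from cell import *
import cv2,numpy as np
print(status.state()['joint_pos'],status.state()['wrist_force'])
t=camera("top");s=camera("side")
m=silhouettes("top","camera_lens");print(len(m))
# back-project stand base corners in top
g=t[85:150,230:290].max(2); b=((g<75)*255).astype(np.uint8)
c=max(cv2.findContours(b,0,2)[0],key=cv2.contourArea);print(cv2.contourArea(c),cv2.minAreaRect(c))
cv2.imwrite("pics/x.png",cv2.resize(np.hstack([t[85:150,230:290],cv2.cvtColor(b,8)]),None,fx=5,fy=5))
for n,im in(("side",s),("top",t)):
    for k in("tester_center","lid_top"):
        print(n,k,[(np.round(d["xyz"],1),round(d["p"],2)) for d in spot_point(n,k)])
c=lambda im,x,y,w,h:cv2.resize(im[y:y+h,x:x+w],(400,450),interpolation=cv2.INTER_CUBIC)
cv2.imwrite("pics/p2.png",np.hstack([c(s,260,180,80,90),c(t,195,200,60,60)]))
E
```

```text
time: 2.65
tool_pos: [436.5, 86.7, 242.3]
ee_rot: [-3.136, -0.003, -1.154]
wrist_force: [0.8, -0.4, -1.0]
grip_width: -0.5
time: 3.02
tool_pos: [464.0, 158.3, 231.3]
ee_rot: [-3.136, -0.003, -1.148]
wrist_force: [-0.6, -0.4, -0.2]
grip_width: 0.1
[ 3.30115179e-01 -6.15059149e-02  2.59488973e-02  1.65267140e+00
 -2.16809034e-03  3.04934045e+00] [-0.57173544 -0.39281911 -0.19074019]
0
1000.0 ((29.5, 29.0), (52.0, 59.0), 90.0)
side tester_center [(array([309. , 181.7,  63.7]), 0.74), (array([371.6, 324.6,  61.3]), 0.74), (array([468.6, 152.2, 124.6]), 0.61), (array([768.7,  55.3, 150.9]), 0.4)]
side lid_top [(array([305.4, 182.2, 110.2]), 0.66), (array([373.9, 323.9, 110.4]), 0.62), (array([467.8, 153.4, 169.3]), 0.51)]
top tester_center [(array([467.4, 155. , 121.4]), 0.67), (array([371.9, 321.9,  62.3]), 0.66)]
top lid_top [(array([373.9, 322.5, 109.9]), 0.47)]
```

```bash
python3 -m handwheel '[[[3,-4,-30,0,1],[0,0,-20,0,1],[0,0,-5,0,1],[0,0,-3,0,1]]]';python3 -m handwheel '[[[0,0,-3,0,1],[0,0,-3,0,1],[0,0,-3,0,1]]]'
```

```text
time: 3.88
tool_pos: [468.0, 151.1, 175.8]
ee_rot: [-3.129, -0.003, -1.155]
wrist_force: [-0.0, 0.1, 0.4]
grip_width: 0.2
time: 4.25
tool_pos: [468.6, 151.2, 168.5]
ee_rot: [-3.126, -0.004, -1.155]
wrist_force: [-2.1, -1.4, 6.2]
grip_width: 0.1
```

```bash
python3 -m handwheel '[[[0,0,-3,0,1],[0,0,-3,0,1]]]';python3 -m handwheel '[[[0,0,-2,0,1],[0,0,-2,0,1]]]'
```

```text
time: 4.5
tool_pos: [468.7, 151.2, 164.0]
ee_rot: [-3.125, -0.004, -1.155]
wrist_force: [-1.7, -0.9, 5.7]
grip_width: 0.3
time: 4.75
tool_pos: [468.8, 151.2, 162.0]
ee_rot: [-3.123, -0.005, -1.155]
wrist_force: [-4.5, -2.4, 15.7]
grip_width: 0.2
```

```bash
python3 -m handwheel '[[[0,0,-2,0,1],[0,0,-2,0,1]]]';python3 -m handwheel '[[[0,0,0,0,1],[0,0,10,0,1],[0,0,40,0,-1]]]'
```

```text
time: 5.0
tool_pos: [468.9, 151.3, 162.0]
ee_rot: [-3.119, -0.005, -1.154]
wrist_force: [-5.7, -2.6, 15.0]
grip_width: -0.0
time: 5.38
tool_pos: [467.9, 151.1, 211.6]
ee_rot: [-3.122, -0.005, -1.154]
wrist_force: [1.2, 0.9, 0.2]
grip_width: 16.8
```

```bash
python3 -m handwheel '[[[0,3,0,0,-1],[0,0,0,0,-1],[0,0,-10,0,-1]]]';python3 -m handwheel '[[[0,0,-30,0,-1],[0,0,-30,0,-1],[0,0,-25,0,-1]]]';python3 - <<'E'
from cell import *
import cv2,numpy as np
s=camera("side");t=camera("top")
c=lambda im,x,y,w,h:cv2.resize(im[y:y+h,x:x+w],(400,450),interpolation=cv2.INTER_CUBIC)
cv2.imwrite("pics/p3.png",np.hstack([c(s,260,180,80,90),c(t,195,200,60,60)]))
E
```

```text
time: 5.75
tool_pos: [469.3, 154.7, 204.2]
ee_rot: [-3.117, -0.005, -1.154]
wrist_force: [1.0, 0.5, 0.0]
grip_width: 72.4
time: 6.12
tool_pos: [468.3, 154.3, 113.7]
ee_rot: [-3.119, -0.005, -1.154]
wrist_force: [-0.1, -0.9, -0.1]
grip_width: 85.1
```

View pics/p3.png

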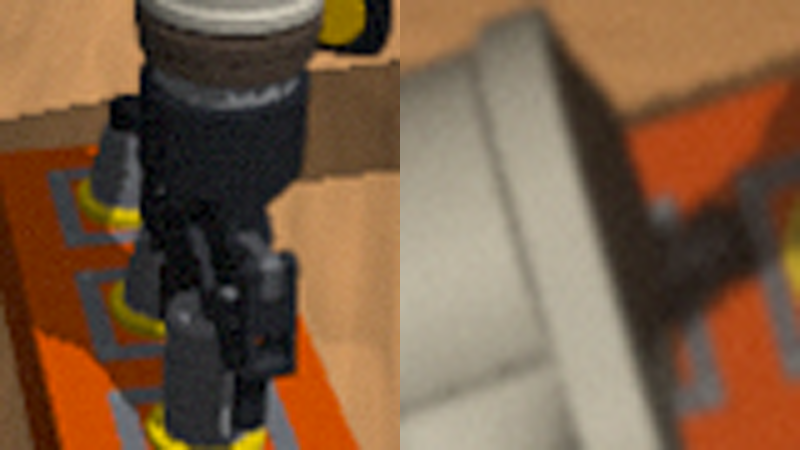

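The picture shows the lid flush with no dark neck (left panel ~(190,310)), and the fingers straddling the barrel. Next I lower the last bit, close and lift.

```bash
python3 -m handwheel '[[[-1,0,-7,0,-1],[0,0,0,0,0],[0,0,0,0,1],[0,0,0,0,1],[0,0,0,0,1]]]';python3 -m handwheel '[[[0,0,0,0,1],[0,0,0,0,1],[0,0,10,0,1],[0,0,15,0,1]]]'
```

```text
time: 6.85
tool_pos: [466.8, 154.1, 107.0]
ee_rot: [-3.121, -0.005, -1.154]
wrist_force: [-1.3, -0.5, -2.6]
grip_width: 40.7
time: 7.35
tool_pos: [466.0, 153.9, 132.2]
ee_rot: [-3.123, -0.005, -1.154]
wrist_force: [0.3, -0.2, -3.0]
grip_width: 40.8
```

```bash
python3 -m handwheel '[[[0,0,50,0,1],[0,0,60,0,1],[10,3,60,0,1],[40,13,40,0,1],[55,18,0,0,1]]]';python3 -m handwheel '[[[55,18,0,0,1],[50,16,0,0,1],[30,10,0,0,1]]]';python3 -c "
from cell import *;print(status.state()['joint_pos'])"
```

```text
time: 7.98
tool_pos: [567.7, 186.8, 357.5]
ee_rot: [-3.111, -0.006, -1.154]
wrist_force: [-0.1, -0.0, -2.0]
grip_width: 41.4
time: 8.35
tool_pos: [674.0, 221.5, 354.3]
ee_rot: [-3.104, -0.007, -1.154]
wrist_force: [46.1, 14.4, 48.4]
grip_width: 41.2
[ 3.18685089e-01  6.91321275e-01  1.23585579e+00  2.07681561e+00
 -3.01667806e-03  3.04346732e+00]
```

```bash
python3 -m handwheel '[[[0,0,0,0,1]]]';python3 -m handwheel '[[[12,4,0,0,1],[12,4,0,0,1]]]';python3 -c "
from cell import *;print(status.state()['joint_pos'])"
```

```text
time: 8.48
tool_pos: [674.5, 221.7, 346.7]
ee_rot: [-3.117, -0.006, -1.154]
wrist_force: [0.0, 0.6, -3.2]
grip_width: 40.9
time: 8.72
tool_pos: [688.1, 226.2, 339.7]
ee_rot: [-3.099, -0.007, -1.154]
wrist_force: [-0.5, -0.4, -2.1]
grip_width: 40.8
[ 3.18822610e-01  7.11839688e-01  1.23511426e+00  2.05078073e+00
 -3.04250749e-03  3.04348544e+00]
```

```bash
python3 -m handwheel '[[[30,10,30,0,1],[30,10,30,0,1]]]';python3 -c "
from cell import *;print(status.state()['joint_pos'])"
```

```text
time: 8.98
tool_pos: [702.4, 231.1, 358.8]
ee_rot: [-3.029, -0.014, -1.155]
wrist_force: [0.5, 0.6, -2.3]
grip_width: 40.8
[ 0.31903347  0.68791481  1.23510789  2.00493272 -0.00313656  3.04352081]
```

The reach limit does tilt the tool outward, now 6.4° by q2−q3+q4. I continue.

```bash
python3 -m handwheel '[[[40,13,40,0,1],[40,13,40,0,1],[40,13,40,0,1],[40,13,40,0,1]]]';python3 -c "
from cell import *;import numpy as np;from scipy.spatial.transform import Rotation as R
s=status.state();print(s['joint_pos'],R.from_euler('xyz',s['ee_rot']).as_matrix()[:,2])"
```

```text
time: 9.48
tool_pos: [749.1, 245.6, 407.5]
ee_rot: [-2.841, -0.033, -1.159]
wrist_force: [-0.3, -0.5, -2.8]
grip_width: 40.8
[ 0.31791503  0.6403647   1.23493916  1.86308643 -0.00310004  3.0418607 ] [ 0.28375137  0.09011249 -0.95465434]
```

```bash
cat > st.py <<'E'
from cell import *;import numpy as np;from scipy.spatial.transform import Rotation as R
s=status.state();z=R.from_euler('xyz',s['ee_rot']).as_matrix()[:,2]
print(s['joint_pos'].round(3),z.round(4),'tilt',np.degrees(np.arccos(-z[2])).round(2),'head',np.degrees(np.arctan2(z[1],z[0])).round(2))
E
python3 -m handwheel '[[[40,13,40,0,1],[40,13,40,0,1],[40,13,40,0,1],[40,13,40,0,1],[40,13,40,0,1]]]';python3 st.py
```

```text
time: 10.1
tool_pos: [820.0, 267.9, 468.6]
ee_rot: [-2.602, -0.055, -1.168]
wrist_force: [0.7, 0.1, -1.8]
grip_width: 40.9
[ 3.170e-01  6.110e-01  1.235e+00  1.652e+00 -3.000e-03  3.040e+00] [ 0.4912  0.1581 -0.8566] tilt 31.07 head 17.84
```

```bash
python3 -m handwheel '[[[40,13,40,0,1],[0,0,0,0,1]]]';python3 st.py
```

```text
time: 10.35
tool_pos: [835.2, 272.8, 482.2]
ee_rot: [-2.552, -0.059, -1.171]
wrist_force: [0.1, -0.1, -2.2]
grip_width: 40.7
[ 3.170e-01  6.080e-01  1.235e+00  1.605e+00 -3.000e-03  3.040e+00] [ 0.5314  0.1712 -0.8297] tilt 33.94 head 17.86
```

```bash
python3 -m handwheel '[[[32,10,32,0,1],[0,0,0,0,1]]]';python3 st.py; python3 - <<'E'
from cell import *
import cv2,numpy as np
P=[]
for i in range(3):
  for n in("side","top"):
    camera(n)
    for k in("camera_lens","view_point"):
        d=spot_point(n,k)
        print(n,k,[(np.round(e["xyz"],1),round(e["p"],2)) for e in d[:2]])
s=camera("side");t=camera("top")
c=lambda im,x,y,w,h:cv2.resize(im[y:y+h,x:x+w],(400,450),interpolation=cv2.INTER_CUBIC)
cv2.imwrite("pics/p4.png",np.hstack([c(s,80,100,160,180),c(t,140,80,160,180)]))
E
```

```text
time: 10.6
tool_pos: [847.4, 276.2, 492.0]
ee_rot: [-2.514, -0.062, -1.174]
wrist_force: [0.3, 0.0, -1.2]
grip_width: 40.4
[ 3.160e-01  6.070e-01  1.235e+00  1.569e+00 -2.000e-03  3.039e+00] [ 0.5607  0.1807 -0.8081] tilt 36.09 head 17.86
side camera_lens [(array([769.1,  55.5, 153. ]), 0.69)]
side view_point [(array([838. , 272. , 504.3]), 0.43)]
top camera_lens [(array([777.5,  55.9, 151.1]), 0.95)]
top view_point [(array([684.5,  51.7, 278.1]), 0.58)]
side camera_lens [(array([768.7,  54.3, 152.6]), 0.88)]
side view_point []
top camera_lens [(array([773.3,  55.2, 151. ]), 0.76)]
top view_point [(array([685.1,  54.3, 276.8]), 0.8), (array([501.6,  49.5,   3.7]), 0.51)]
side camera_lens [(array([768.4,  58.4, 152.8]), 0.83)]
side view_point [(array([816.8, 267.3, 536.2]), 0.31)]
top camera_lens [(array([774.8,  56.1, 153.7]), 0.74)]
top view_point [(array([683. ,  56.2, 278. ]), 0.9)]
```

View pics/p4.png

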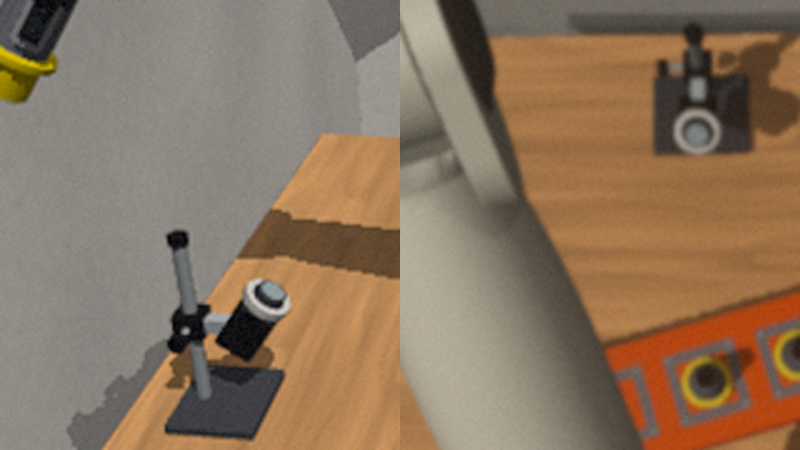

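```bash
python3 - <<'E'
from cell import *
import cv2,numpy as np
t=np.mean([camera("top").astype(float) for _ in range(3)],0).mean(2)
m=camera_model("top");K=np.array(m["K"]);R=cv2.Rodrigues(np.array(m["rvec"]))[0];T=np.array(m["tvec"]).ravel();C=-R.T@T
def bp(u,v,z):
    d=R.T@np.linalg.solve(K,[u,v,1]);return C+d*(z-C[2])/d[2]
def edge(p):  # 50% crossing location
    d=np.abs(np.diff(p));i=d.argmax();w=d[max(0,i-2):i+3];return (np.arange(max(0,i-2),max(0,i-2)+len(w))*w).sum()/w.sum()+.5
def fit(pts):
    P=np.array([bp(u,v,8) for u,v in pts])[:,:2];c=P.mean(0)
    l=cv2.fitLine(P.astype(np.float32),cv2.DIST_HUBER,0,.01,.01).ravel()
    print(P[0].round(),P[-1].round(),np.degrees(np.arctan2(l[1],l[0])).round(2))
fit([(236+edge(t[v,236:247]),v) for v in range(114,140)])
fit([(u,136+edge(t[136:148,u])) for u in list(range(245,252))+list(range(268,278))])
fit([(u,104+edge(t[104:115,u])) for u in list(range(245,252))])
E
```

```text
[879. 113.] [799. 113.] -0.02
[790. 101.] [792.   1.] -89.38
[909. 101.] [895.  82.] 40.82
```

```bash
python3 -m handwheel '[[[-40,-20,-20,0,1],[-40,-30,-20,0,1],[-40,-35,-20,0,1],[-35,-40,-20,0,1],[-20,-40,-20,-4,1]]]';python3 st.py;
```

```text
time: 12.38
tool_pos: [708.0, 132.2, 409.5]
ee_rot: [-2.514, -0.062, -1.242]
wrist_force: [0.2, 0.0, -0.6]
grip_width: 41.3
[ 0.167 -0.05   0.227  1.22   0.045  2.974] [ 0.5717  0.1416 -0.8081] tilt 36.09 head 13.91
```

```bash
python3 -m handwheel '[[[-20,-30,-25,-2,1],[-15,-25,-25,-3,1],[-10,-15,-20,-3,1],[-2,-5,-15,-3,1],[0,0,-5,-2,1]]]';python3 st.py
```

```text
time: 13.0
tool_pos: [655.9, 51.3, 317.5]
ee_rot: [-2.511, -0.063, -1.481]
wrist_force: [-0.2, 0.3, -2.6]
grip_width: 40.8
[ 0.104 -0.255 -0.136  1.059 -0.06   3.116] [ 0.5914  0.0018 -0.8063] tilt 36.26 head 0.17
```

```bash
python3 -m handwheel '[[[3,3,-3,0,1],[0,0,0,0,1],[0,0,0,0,1]]]';python3 st.py;python3 - <<'E'
from cell import *
import cv2,numpy as np
s=camera("side");t=camera("top")
for n in("side","top"):
    for k in("tester_center","tester_pins","lid_top"):
        print(n,k,[(np.round(e["xyz"],1),round(e["p"],2)) for e in spot_point(n,k)[:4] if e["xyz"][0]>550])
S=cv2.resize(s[160:280,130:290],(800,600),interpolation=cv2.INTER_CUBIC)
cv2.imwrite("pics/p5.png",S); np.save("s5.npy",s)
E
```

```text
time: 13.38
tool_pos: [659.0, 54.9, 314.8]
ee_rot: [-2.511, -0.063, -1.479]
wrist_force: [0.2, 0.6, -1.6]
grip_width: 40.4
[ 0.11  -0.249 -0.137  1.052 -0.062  3.119] [ 0.5919  0.0031 -0.806 ] tilt 36.3 head 0.3
side tester_center [(array([652.5,  56.4, 331.8]), 0.92)]
side tester_pins [(array([687.1,  51.3, 278.5]), 0.86)]
side lid_top [(array([626.6,  55.4, 362. ]), 0.58)]
top tester_center [(array([646.8,  55.6, 328.6]), 0.89)]
top tester_pins [(array([687. ,  55.7, 269.4]), 0.55)]
top lid_top [(array([626.4,  54.8, 362.7]), 0.48)]
```

View pics/p5.png

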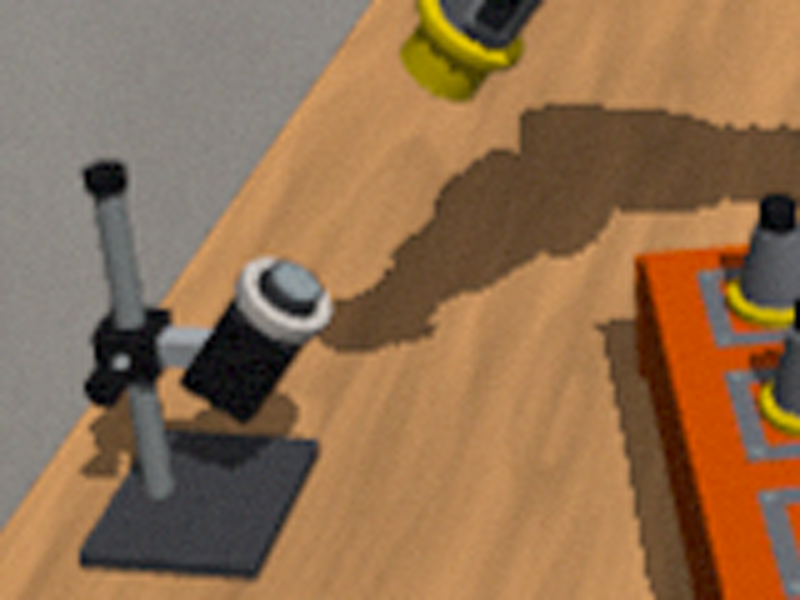

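```bash
python3 - <<'E'
from cell import *
import cv2,numpy as np
s=camera("side");m=camera_model("side")
V=np.array([685,54.7,277.]);z=np.array([-.5736,0,.8192]);x=np.array([0,1.,0]);y=np.cross(z,x)
x0,y0,f=170,100,10
def up(im):return cv2.resize(im[y0:y0+84,x0:x0+80],None,fx=5,fy=7*5/7,interpolation=cv2.INTER_CUBIC)
A=up(s);B=A.copy()
L=s
for h,r_ in((0,21.5),(28,29),(36,29),(36,21),(88,21),(100,21)):
    a=np.linspace(0,2*np.pi,60)
    P=V+z*h+r_*(np.cos(a)[:,None]*x+np.sin(a)[:,None]*y)
    p=cv2.projectPoints(P,np.array(m["rvec"]),np.array(m["tvec"]),np.array(m["K"]),None)[0].reshape(-1,2)
    p=((p-[x0,y0]+.5)*5).astype(int)
    cv2.polylines(B,[p],True,(0,255,0),1)
cv2.imwrite("pics/p6.png",np.hstack([A,B]))
E
```

```text
(no output)
```

View pics/p6.png

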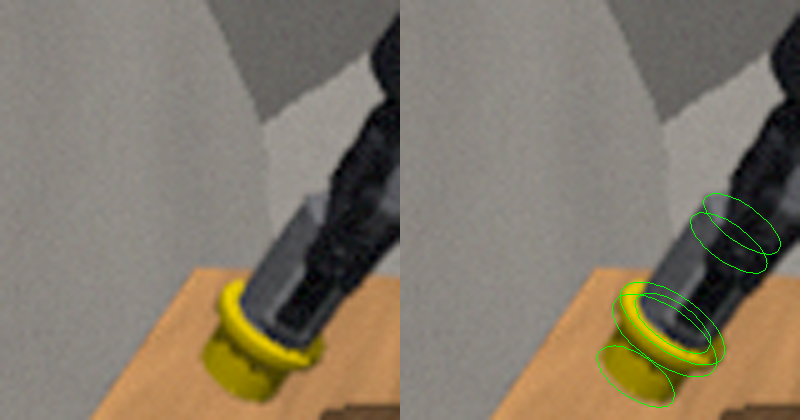

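```bash
python3 -m handwheel '[[[0,0,-1,0,1],[0,0,0,0,1],[0,0,0,0,1],[0,0,0,0,1]]]';python3 st.py;python3 -c "
from cell import *;print(abs(status.state()['dq']).max());print(hand_in())"
```

```text
time: 14.32
tool_pos: [658.8, 54.8, 313.3]
ee_rot: [-2.511, -0.063, -1.48]
wrist_force: [1.0, 0.1, -2.2]
grip_width: 40.5
[ 0.11  -0.249 -0.14   1.05  -0.062  3.119] [ 0.5916  0.0027 -0.8062] tilt 36.27 head 0.26
0.0019313985226036207
the job is handed in; nothing more can be done
None
```

I pressed the tester's lid home in the socket, drew the tester out by its barrel and handed in at 14.3 s, still holding it in front of the inspection camera. The rows can't tilt the tool, so I got the tilt by pushing against the arm's reach limit.

**Lid:** it stopped hard at 162 mm, exactly the expected home height, with about 15 N on the wrist. Later pictures show no dark neck, though the fingers partly hide the lid.

**Pose:**

| | Estimated | Target |
|---|---|---|
| Tester tilt from vertical | about 35.1° (tool 36.3°, less 1.2° between tool and tester at the grasp) | 35° |
| Tool heading | 0.3° | about 0° |
| Pin end, from arm pose (mm) | about (685, 55, 276) | (685, 54.7, 277) |

**Stillness:** the fastest joint was moving at 0.002 rad/s at hand-in, and the grip was holding at 40.5 mm.

**Checks that disagreed or are less certain:**
- **Two cameras:** they differ by about 4 to 6 mm in x on the lens and on the tester's centre, and by 9 mm in height on the pin end. I used averages.
- **Outline overlay:** in the side view it sits about 1 pixel (roughly 2 mm) off the tester.
- **Heading:** it rests partly on the camera stand's edges (0.0° and 0.6°), assuming the stand faces the same way as the camera.
- **Force spike:** the wrist force briefly reached about 68 N as the arm first met its reach limit, below the 120 N limit. The grip width stayed steady afterwards.

I did not re-measure the other plugs or the tools at the end; nothing I did was meant to touch them.

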